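Fit a sanding drum to the model trimmer and set its speed fader

TASK

Fit the green-banded sanding drum to the model trimmer: first slide the speed fader all the way to its red stop end, then lift the drum out of its rack bay and stand it upright on the light-blue mat, let go, and take a fresh grip round its outside. With the fader still at stop, lower the drum over the spindle, without dropping it, until it sits fully down on the flange, and let go of it. Only then slide the fader so that the white line on its grip lines up with the green mark; leave the yellow-banded drum and the other things on the bench where they are.

Things in the scene. Friction and masses are not known exactly. Their poses are not given: they have to be found in the camera images.
- fader (a joint): travel of the speed fader's grip along its track in m: 0 at the red stop end, 0.12 at the far end; it stays where it is left (about 1.5 N of friction)
- fader_top (a point): centre of the top of the fader's black grip, where a white line crosses it. The grip is 28 mm (across the track) x 20 mm (along it) x 40 mm high; the track's upper face, 54 mm above the bench, is 40 mm below this point. Axes as the console's
- console: grey speed console, a fixed box 120 x 210 x 40 mm (x, y, z), origin at the centre of its underside. On it lies the aluminium fader track (40 mm wide, 170 mm long, 14 mm high) along its y axis, centred; the grip moves to +y as the joint grows. A red tab at x = 36 mm, y = -60 mm on the top marks the stop end
- green_mark: flat green tab, 24 mm across x 5 mm along the track x 3 mm thick, on the console's top beside the track (on its +x side); origin at the centre of its underside, axes as the console's. Lining up means the grip's white line and this tab have the same y in the console's frame
- yellow_mark: a like tab in yellow, for another drum: not to be used
- green_drum: sanding drum, an upright tube with a black rubber core and a green band round its outside: 60 mm outer diameter, 40 mm through bore, 50 mm tall, about 120 g; origin at the centre of its underside, z along the bore. It begins standing in one of the rack's bays
- yellow_drum: a like drum with a yellow band, in the other bay: leave it
- rack: plywood rack, fixed, two bays side by side along its y, centred at x = 0, y = +37 and -37 mm; origin under the middle. Each bay is 66 x 66 mm, floor 6 mm thick, with 54 mm high walls (8 mm thick) at both sides and at the back (+x), open at the front (-x) and above: a drum (top at 56 mm) can be pinched by its front rim, one finger in the bore, not round its outside
- mat: light-blue mat, 110 x 120 x 3 mm (x, y, z), fixed on the bench; origin at the centre of its underside
- trimmer: model trimmer, fixed white housing 200 x 170 mm with a steel top 80 mm above the bench; origin at the centre of its underside
- seat (a point): centre of the upper face of the spindle's round flange (72 mm diameter, 86 mm above the bench), where the drum's underside rests when fully down. The upright spindle rises from here: 36 mm diameter, 57 mm tall, its top 9 mm tapering to 24 mm
- model: cream plaster dental model, 50 x 65 x 28 mm, a bystander; origin under its centre
- knife: wax knife lying along its x axis, about 180 mm long, wooden handle to -x, a bystander; origin at its underside near the middle
- case: blue plastic instrument case, 90 x 170 x 34 mm, a bystander; origin under its centre
- jar: amber glass jar with a white cap, 56 mm diameter, 70 mm tall, a bystander; origin under its centre
Mind the look-alikes: they are no part of the job. Leave any pink look-alike of the green_drum alone.

How it is judged:
By the outcome, as a careful person would: the job done as asked, in the order asked, and still so for the second after the job is handed in, with the robot touching nothing.
It also fails if it takes over 72 s, if anything falls off the work surface, if the arm or the gripper's body presses on something with over 40 N, if the wrist force passes 120 N, or if a joint passes its speed limit or range.

ROBOT

A 6-joint arm with a two-finger parallel gripper is mounted at the origin on the work surface. World frame = base frame: x ahead of the robot, y to its left, z up, the work surface at z = 0. Lengths are in mm, angles in rad, forces in N, time in s.
With the tool pointing down it reaches from about 400 to 925 mm from the base axis. Payload 12.5 kg.
Tool frame: the origin (TCP) lies midway between the tips of the shut fingers; the grasp point (between the pads) lies 19 mm behind it; z points along the fingers, y is the line along which they close (so a half turn about z gives the same grasp; the last joint's range is limited). The gripper opens to 95 mm and grips with 3 to 60 N. Pads are 20 mm wide; open, the fingers measure 119 mm over their backs; the gripper's body (75 mm by 180 mm) begins 59 mm behind the grasp point.
Start: joints at [1.164, 0.491, 1.559, -0, 1.092, -0.106], TCP at [185.161, 596.961, 214.661] pointing down, gripper open.
Joint ranges: [-3.1, 3.1], [-0.84, 2.19], [0.05, 2.79], [-1.13, 4.28], [0.06, 2.93], [-2.69, 2.69]. Speed limits (rad/s): [2.22, 2.22, 2.79, 3.14, 3.14, 3.14].

INTERFACE

Orientations are given as [roll, pitch, yaw] about the fixed x, y, z axes, in that order (R = Rz(yaw) Ry(pitch) Rx(roll)).
In Python, from cell import env gives the robot as it stands.
- The arm moves only by the tool carry_out, never from a script. Its argument "series" is a list of rows, each a list of 4 numbers: the shift along the world's x, y, z normalised to -1 to 1, where 1 is 5 cm, then the turn about the world's z normalised to -1 to 1, where 1 is 6 degrees. In form: [[x, y, z, turn], ...]. A call has exactly 5 rows; each row shifts and turns the commanded pose from where the row before left it; what a row does not reach is not made up. A row lasts 1/10 s, in which the tool goes at most 50 mm and 8.59 degrees, less where a joint would pass 70% of its speed; a pose out of reach is approached as far as the arm can. A call with a number of a shift or a turn outside -1 to 1 is refused whole. A call with a gripper value outside its range is refused whole. "fingers" is the closure, from -1 (fully open) to 1 (shut), set as the call begins (left out, the last holds). The fingers move at their own pace and stop on an object; the grip force is fixed at half the most. Time passes only in rows, so rows that do not move let the fingers close, or fill a call up. It gives the time, the measured TCP pose, the force, the opening and the grip force at its end, in the units of the state.
- env.state(): the state, without advancing time (a new reading comes with each control period).
- env.read_camera(name): name is "side" or "top"; returns the picture (400x640x3 uint8, red, green, blue); there is no depth.
- env.calibration(name): a dict with "K" (3x3 intrinsics, pixels), "dist" ([k1, k2, p1, p2, k3] as OpenCV has them; the pictures are not rectified), "pose" (4x4, takes a point from camera to world coordinates). Camera axes: x right, y down, z forward; pixel columns grow to the right and rows downward; lengths in mm; the calibration is good to about 2 mm. A picture is of the moment at which its call begins. calibration takes no time and is no camera call.
- env.job_done(): hands the job in; it is judged then, once.
Trained networks look in the newest picture that a camera, given by its name, has taken for a name from the list of things; names that differ only in an ending like _2 or _b are one class to them, and where a whole thing is asked for, a point or a joint stands for the part that bears it (a point fixed in the world has none). Each returns a list of dicts, best first, with "conf" (0 to 1); they miss things now and then, are a little off and sometimes report something else, mostly with a low value. They report only what shows in the picture. A call takes as long as a camera call. They do not tell look-alikes from the thing itself.
- env.look_for(camera, label): "position" ([row, column] as shares, 0 to 1, of the picture: columns of its width, rows of its height, amid what is visible of it).
The state is a dict: "t": time; "joints": joint angles; "qvel": joint speeds; "tau": joint torques, N m; "eef_pos": TCP position; "tcp_rot": TCP orientation; "ft_force": force on the tool from outside, world axes, zero at the start; "moment": the same for the moment, N m; "opening": opening from 0.0 (shut) to 1.0 (fully open); "grip_force": force on a finger pad.
Only numpy, scipy, OpenCV 4.12 (cv2) and the standard library are available. Lean on these libraries where they do the work, as an engineer would, in place of code of your own. Each camera call takes 0.05 s, during which the arm holds its last target. There are 200 camera calls.

## Working session

There is one attempt and no reset: what is moved stays moved. The work goes in short steps, Python scripts to look and compute and a tool call to move; the robot and the scene stay as the last step left them, time stands still between calls to the robot, and variables do not carry over. Pictures are saved under pics/ and viewed, at most 13 in all, crops included, and the job is handed in when it is done.

Besides the shell and the picture viewer there is one more tool, called after ">>>" by a JSON object that holds its "method" and its "body", one argument or row to a line. carry_out: Moves the arm, as the interface text tells. Its arguments: {"type":"object","properties":{"series":{"type":"array","items":{"type":"array","items":{"type":"number","minimum":-1,"maximum":1}}},"fingers":{"type":"number"}},"required":["series"]}

```bash
mkdir -p pics; cat > h.py <<'E'
import numpy as np, cv2
from cell import env
def proj(cam,P):
    c=env.calibration(cam);T=np.linalg.inv(np.array(c["pose"]))
    p,_=cv2.projectPoints(np.atleast_2d(np.float64(P)),cv2.Rodrigues(T[:3,:3])[0],T[:3,3],np.array(c["K"]),np.array(c["dist"]));return p[:,0]
def back(cam,uv,z):
    c=env.calibration(cam);T=np.array(c["pose"])
    n=cv2.undistortPoints(np.float64(uv).reshape(-1,1,2),np.array(c["K"]),np.array(c["dist"]))[:,0]
    d=np.c_[n,np.ones(len(n))]@T[:3,:3].T
    return T[:3,3]+d*((z-T[2,3])/d[:,2])[:,None]
def snap(cam,fn=None,crop=None,s=1):
    im=env.read_camera(cam)
    if fn:
        o=im if crop is None else im[crop[1]:crop[3],crop[0]:crop[2]]
        cv2.imwrite(fn,cv2.resize(o,None,fx=s,fy=s,interpolation=cv2.INTER_CUBIC)[:,:,::-1])
    return im
E
python3 - <<'E'
from h import *
for c in("top","side"):
    snap(c,f"pics/{c}0.png"); print(c,np.round(np.array(env.calibration(c)["pose"]),2).tolist())
    for l in "fader_top console green_mark green_drum yellow_drum rack mat trimmer".split():
        print(l,[(round(r["position"][1]*640),round(r["position"][0]*400),round(r["conf"],2)) for r in env.look_for(c,l)])
s=env.state();print(s["t"],s["tcp_rot"],s["opening"])
E
```

```text
top [[-0.01, -0.99, 0.17, 294.26], [-1.0, 0.01, 0.01, -85.24], [-0.01, -0.17, -0.99, 1316.98], [0.0, 0.0, 0.0, 1.0]]
fader_top []
console [(194, 214, 0.75)]
green_mark [(430, 242, 0.38)]
green_drum [(429, 238, 0.9), (448, 287, 0.87), (398, 290, 0.69), (481, 190, 0.66)]
yellow_drum [(402, 237, 0.55), (288, 160, 0.4)]
rack [(415, 238, 0.91)]
mat [(381, 181, 0.74)]
trimmer [(291, 159, 0.72)]
side [[-0.99, -0.08, 0.08, 410.74], [-0.12, 0.64, -0.76, 659.61], [0.01, -0.77, -0.64, 738.45], [0.0, 0.0, 0.0, 1.0]]
fader_top [(294, 326, 0.61), (292, 194, 0.19)]
console [(294, 351, 0.69), (273, 358, 0.53)]
green_mark [(357, 280, 0.3)]
green_drum [(387, 193, 0.71), (372, 246, 0.6), (384, 171, 0.57), (353, 171, 0.53)]
yellow_drum [(348, 182, 0.68)]
rack [(343, 192, 0.66)]
mat [(295, 196, 0.6), (318, 147, 0.59)]
trimmer [(257, 241, 0.97), (291, 352, 0.64), (295, 195, 0.41), (363, 244, 0.38)]
0.9 [3.14150613e+00 1.37489667e-05 2.84078277e+00] 0.9989198052446394
```

View pics/top0.png

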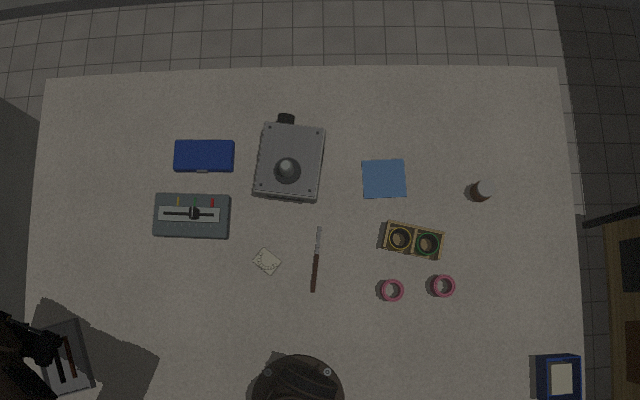

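View pics/side0.png

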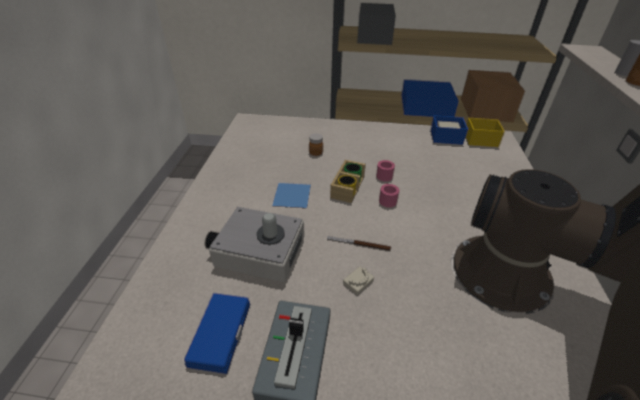

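The top view shows the console at (192,216), with a red tab on the right at (212,202) and yellow at (178,201). The trimmer spindle is at (286,168), the mat at (384,179), and the rack at (414,240). Candidates for the green drum are the right bay (429,242), which is green, the left bay (401,238), which is yellow, and two pink look-alikes at (391,290) and (442,286). I choose (429,242) and will check it in a close crop.

```bash
python3 - <<'E'
from h import *
t=snap("top");s=snap("side")
f=lambda im,x,y,w,h,k:cv2.resize(im[y:y+h,x:x+w],None,fx=k,fy=k,interpolation=cv2.INTER_CUBIC)
a=np.hstack([f(t,148,186,80,60,5),f(t,376,214,80,60,5)]); b=np.hstack([f(t,246,112,80,60*80//60+20,5)[:300],f(s,245,290,100,75,4)])
b=np.hstack([f(t,246,140,80,60,5),f(s,245,300,100,75,4)])
o=np.vstack([a,b]); o=np.clip(o*1.6,0,255).astype(np.uint8); cv2.imwrite("pics/crops.png",o[:,:,::-1])
E
```

```text
(no output)
```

View pics/crops.png

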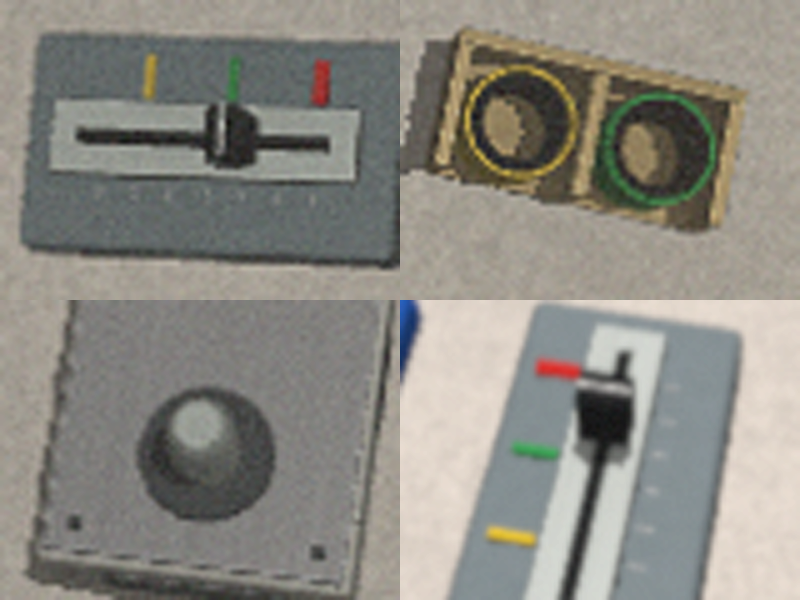

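```bash
python3 - <<'E'
from h import *
print(np.array(env.calibration("top")["K"]).tolist(), env.calibration("top")["dist"],np.array(env.calibration("side")["K"])[0].tolist())
ims={c:np.mean([snap(c).astype(float) for _ in range(4)],0).astype(np.float32) for c in("top","side")}
for c in ims: np.save(f"{c}.npy",ims[c])
P=lambda n,uv,z:print(n,np.round(back("top",[uv],z)[0],1))
P("green drum rim",(427.6,244),56);P("yellow",(376+145/5*1,214+122/5),56)
P("green tab",(195,202),43);P("red",(212.4,202.8),43);P("yel",(178,201.7),43)
P("line top",(192.4,212),94);P("trackL",(148+51/5,186+136/5),54);P("trackR",(148+358/5,186+144/5),54)
P("flange",(246+206/5,140+154/5),86);P("spin top",(246+202/5,140+120/5),143)
P("mat",(384,179),3)
for n,z,col in (("green",56,1),):
    im=ims["top"];hsv=cv2.cvtColor(im.astype(np.uint8),cv2.COLOR_RGB2HSV)
def seg(c,lo,hi,box,z,n):
    im=cv2.cvtColor(ims[c].astype(np.uint8),cv2.COLOR_RGB2HSV);m=cv2.inRange(im,lo,hi);x0,y0,x1,y1=box
    k=np.zeros_like(m);k[y0:y1,x0:x1]=m[y0:y1,x0:x1];v,u=np.nonzero(k)
    if len(u)<4:print(n,c,"none");return
    uv=np.c_[u,v].astype(float);cc=uv.mean(0);r=cv2.minAreaRect(uv.astype(np.float32))
    print(n,c,len(u),np.round(cc,1),np.round(back(c,[cc],z)[0],1),"rect",np.round(back(c,[r[0]],z)[0],1),np.round(r[1],0))
G=((45,90,30),(85,255,255));Y=((18,110,60),(32,255,255));R=((0,150,60),(8,255,255));B=((95,90,60),(115,255,255))
seg("top",*G,(405,220,450,265),56,"gdrum");seg("top",*Y,(380,215,415,262),56,"ydrum")
seg("top",*G,(185,192,205,212),43,"gtab");seg("top",*Y,(170,192,188,212),43,"ytab");seg("top",*R,(205,192,222,212),43,"rtab")
seg("side",*G,(260,325,290,350),43,"gtab");seg("side",*Y,(260,345,290,372),43,"ytab");seg("side",*R,(270,310,292,325),43,"rtab")
seg("top",*B,(355,150,410,205),3,"mat");seg("side",*B,(265,175,320,215),3,"mat")
E
```

```text
[[481.45307146196564, 0.0, 322.7424558833996], [0.0, 481.45307146196564, 206.66753688357036], [0.0, 0.0, 1.0]] [-0.15009576  0.          0.          0.          0.        ] [362.1243797058593, 0.0, 320.3467270141855]
green drum rim [ 409.2 -348.4   56. ]
yellow [ 425.  -288.8   56. ]
green tab [532.9 275.5  43. ]
red [530. 227.  43.]
yel [534.4 323.4  43. ]
line top [496.9 267.2  94. ]
trackL [501.4 374.3  54. ]
trackR [494.9 203.8  54. ]
flange [604.9  19.3  86. ]
spin top [608.2  16.5 143. ]
mat [ 598.4 -245.     3. ]
gdrum top 90 [426.6 243.7] [ 410.1 -345.6   56. ] rect [ 411.3 -347.9   56. ] [22. 21.]
ydrum top 106 [400.4 238.4] [ 425.3 -276.7   56. ] rect [ 426.3 -275.6   56. ] [22. 22.]
gtab top 12 [194.3 200.8] [536.1 277.5  43. ] rect [534.3 277.   43. ] [7. 1.]
ytab top 16 [177.5 201. ] [536.4 324.9  43. ] rect [536.4 324.9  43. ] [8. 1.]
rtab top 21 [211.9 202.2] [531.7 228.6  43. ] rect [530.8 228.2  43. ] [7. 2.]
gtab side 32 [278.3 337.3] [535.3 277.4  43. ] rect [535.9 277.9  43. ] [ 3. 10.]
ytab side 35 [272.3 358.6] [537.8 323.9  43. ] rect [537.5 324.   43. ] [11.  3.]
rtab side 26 [284.2 317. ] [532.3 228.8  43. ] rect [532.7 228.8  43. ] [ 2. 10.]
mat top 1524 [383.5 178.5] [ 599.8 -243.5    3. ] rect [ 600.  -243.6    3. ] [37. 42.]
mat side 711 [291.5 195.1] [ 600.9 -239.2    3. ] rect [ 602.6 -239.9    3. ] [35. 22.]
```

>>> {"method": "carry_out", "body": {
  "series": [
    [0.62,-0.66,-0.1,0.25],
    [0.62,-0.66,-0.1,0.25],
    [0.62,-0.66,-0.1,0.25],
    [0.62,-0.66,-0.1,0.25],
    [0.62,-0.66,-0.1,0.25]
  ],
  "fingers": -0.2
}}

```text
t: 1.9
eef_pos: [341.2, 430.6, 189.7]
tcp_rot: [3.141, 0.0, 2.973]
ft_force: [1.0, 1.0, -0.6]
opening: 0.642
grip_force: 0.0
```

>>> {"method": "carry_out", "body": {
  "series": [
    [0.62,-0.66,-0.1,0.25],
    [0.62,-0.66,-0.1,0.25],
    [0.62,-0.66,-0.1,0.25],
    [0.62,-0.66,-0.1,0.25],
    [0,0,0,0]
  ]
}}

```text
t: 2.4
eef_pos: [467.1, 296.6, 169.1]
tcp_rot: [-3.141, 0.0, 3.073]
ft_force: [-0.5, 0.4, -0.1]
opening: 0.6
grip_force: 0.0
```

```bash
python3 - <<'E'
from h import *
print(back("side",[(296.4,320.1)],94), back("top",[(192,211.8)],94))
s=env.state();print(s["t"],s["eef_pos"],s["tcp_rot"],s["opening"])
E
```

```text
[[497.8056163  264.26259914  94.        ]] [[497.40584314 268.24740738  94.        ]]
2.4 [467.09875424 296.6031102  169.11396663] [-3.14116022e+00  2.83978999e-04  3.07284905e+00] 0.6002036817785109
```

>>> {"method": "carry_out", "body": {
  "series": [
    [0.3,-0.3,-0.4,0.28],
    [0.31,-0.29,-0.4,0],
    [0,0,-0.6,0],
    [0,0,-0.6,0],
    [0,0,0,0]
  ]
}}

```text
t: 2.9
eef_pos: [493.0, 270.1, 66.8]
tcp_rot: [-3.139, -0.005, 3.106]
ft_force: [-1.1, -0.1, 0.2]
opening: 0.596
grip_force: 0.0
```

>>> {"method": "carry_out", "body": {
  "series": [
    [0,0,0,0],
    [0,0,0,0],
    [0,0,0,0],
    [0,0,0,0],
    [0,0,0,0]
  ],
  "fingers": 1
}}

```text
t: 3.4
eef_pos: [494.9, 270.5, 70.4]
tcp_rot: [3.141, 0.001, 3.106]
ft_force: [0.8, -1.6, 0.5]
opening: 0.239
grip_force: 0.8
```

```bash
python3 - <<'E'
from h import *
s=snap("side","pics/f1.png",(200,270,340,375),5)
s=env.state();print(s["t"],s["eef_pos"],s["tcp_rot"],s["opening"],s["ft_force"],s["grip_force"])
E
```

```text
3.45 [494.84512739 270.46718487  70.23650365] [3.14126275e+00 8.10627476e-04 3.10568649e+00] 0.211470598774665 [-0.53439137 -1.24216171  5.5588888 ] 29.972192645072937
```

View pics/f1.png

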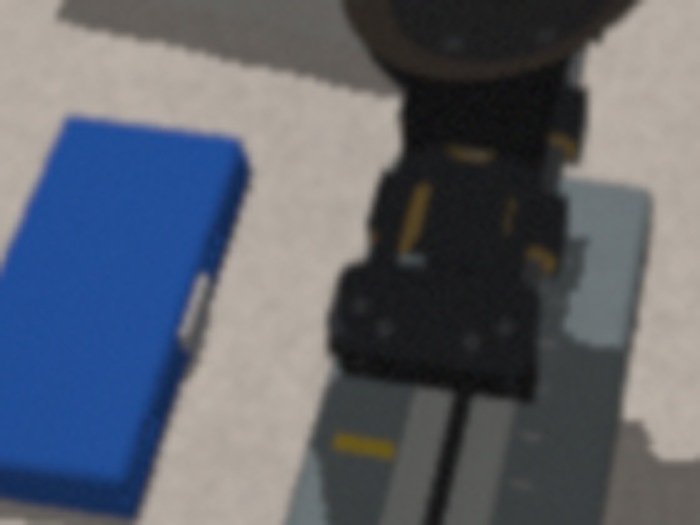

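The side crop shows the fingers closed on the grip next to the track. The opening is 20 mm, which matches the grip's 20 mm length.

>>> {"method": "carry_out", "body": {
  "series": [
    [-0.006,-0.2,0,0],
    [-0.008,-0.2,0,0],
    [-0.008,-0.2,0,0],
    [-0.008,-0.2,0,0],
    [0,0,0,0]
  ]
}}

```text
t: 3.95
eef_pos: [492.8, 229.6, 70.2]
tcp_rot: [3.141, -0.0, 3.104]
ft_force: [-3.5, -2.0, 7.7]
opening: 0.21
grip_force: 29.9
```

>>> {"method": "carry_out", "body": {
  "series": [
    [0,-0.03,0,0],
    [0,-0.03,0,0],
    [0,0,0,0],
    [0,0,0,0],
    [0,0,0,0]
  ]
}}

```text
t: 4.45
eef_pos: [492.9, 229.1, 70.2]
tcp_rot: [3.139, 0.001, 3.105]
ft_force: [-5.6, 16.5, 5.2]
opening: 0.209
grip_force: 29.9
```

>>> {"method": "carry_out", "body": {
  "series": [
    [0,0,0,0],
    [0,0,0,0],
    [0,0,0,0],
    [0,0,0.4,0],
    [0,0,0.9,0]
  ],
  "fingers": 0.2
}}

```text
t: 4.95
eef_pos: [491.9, 226.6, 132.7]
tcp_rot: [-3.139, -0.006, 3.105]
ft_force: [0.6, 0.0, 0.6]
opening: 0.398
grip_force: 0.0
```

>>> {"method": "carry_out", "body": {
  "series": [
    [0,0,0.9,0],
    [-0.15,-0.85,0.3,-0.9],
    [-0.15,-0.9,0,-0.9],
    [-0.15,-0.9,0,-0.9],
    [-0.15,-0.9,0,-0.9]
  ],
  "fingers": 0.37
}}

```text
t: 5.45
eef_pos: [462.5, 48.2, 194.9]
tcp_rot: [3.141, 0.001, 2.725]
ft_force: [0.7, -0.6, 0.3]
opening: 0.319
grip_force: 0.0
```

```bash
python3 - <<'E'
from h import *
s=snap("side","pics/f2.png",(200,270,340,375),5)
s=env.state();print(s["t"],s["eef_pos"],s["tcp_rot"],s["opening"],s["ft_force"],s["joints"])
E
```

```text
5.5 [461.57957147  43.59578125 194.66082563] [-3.14011346e+00  5.35063840e-05  2.71721235e+00] 0.311146873740662 [ 1.58737396 -2.11093448  0.64614367] [-4.76248749e-02  2.89124530e-01  1.96396636e+00 -1.79683490e-03
  8.88997008e-01 -1.19290816e+00]
```

View pics/f2.png

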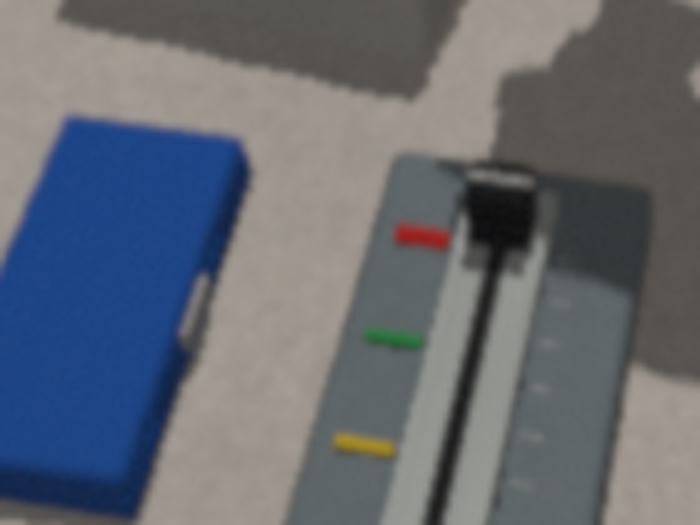

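The side crop shows the grip at the far (red) end of its track at (500,200), so the fader is at stop.

>>> {"method": "carry_out", "body": {
  "series": [
    [-0.1,-0.6,0,-0.98],
    [-0.1,-0.6,0,-0.98],
    [-0.1,-0.6,0,-0.98],
    [-0.1,-0.6,0,-0.98],
    [-0.1,-0.6,0,-0.98]
  ]
}}

```text
t: 6.0
eef_pos: [437.6, -101.5, 194.6]
tcp_rot: [-3.142, -0.0, 2.211]
ft_force: [-0.4, 0.0, 0.8]
opening: 0.315
grip_force: 0.0
```

>>> {"method": "carry_out", "body": {
  "series": [
    [-0.12,-0.6,0,-0.98],
    [-0.12,-0.6,0,-0.98],
    [-0.12,-0.6,0,-0.98],
    [-0.12,-0.6,0,-0.98],
    [-0.12,-0.6,0,-0.98]
  ]
}}

```text
t: 6.5
eef_pos: [407.5, -251.4, 194.6]
tcp_rot: [-3.142, -0.0, 1.698]
ft_force: [0.6, 0.5, 0.4]
opening: 0.313
grip_force: 0.0
```

```bash
python3 - <<'E'
from h import *
s=env.state();print(s["t"],s["eef_pos"],s["tcp_rot"],s["opening"])
from scipy.optimize import minimize
a=np.linspace(0,2*np.pi,90)
def circ(x,y,z,r):return np.c_[x+r*np.cos(a),y+r*np.sin(a),0*a+z]
def smp(im,p):p=p.astype(np.float32);return cv2.remap(im,p[:,0].copy().reshape(-1,1),p[:,1].copy().reshape(-1,1),cv2.INTER_LINEAR)[:,0]
for c in("top","side"):
    im=np.load(c+".npy")
    g=cv2.GaussianBlur(im[...,1]-.5*(im[...,0]+im[...,2]),(0,0),.7);gr=cv2.GaussianBlur(im.mean(2),(0,0),.7)
    best=max((smp(g,proj(c,circ(x,y,56,29.))).mean(),x,y) for x in np.arange(396,428,1.) for y in np.arange(-365,-330,1.));print(c,"drum",best)
    def fit(z,r,x0,y0,sg,d=3):
        return max((sg*(smp(gr,proj(c,circ(x,y,z,r-d)))-smp(gr,proj(c,circ(x,y,z,r+d)))).mean(),x,y) for x in np.arange(x0-12,x0+13,1.) for y in np.arange(y0-12,y0+13,1.))
    print("flange",fit(86,36,606,20,-1),"spintop",fit(143,12,608,18,1))
print("fader", back("side",[(299.5,305.1)],94))
E
```

```text
6.5 [ 407.48645497 -251.44776907  194.62133101] [-3.14151600e+00 -1.64540710e-05  1.69791288e+00] 0.31333019679235014
top drum (np.float32(19.103512), np.float64(411.0), np.float64(-348.0))Traceback (most recent call last):
  File "<stdin>", line 13, in <module>
  File "<stdin>", line 12, in fit
  File "<stdin>", line 12, in <genexpr>
  File "h.py", line 4, in proj
    c=env.calibration(cam);T=np.linalg.inv(np.array(c["pose"]))
ValueError: time passes only in moves, steps and waits
```

```bash
python3 - <<'E'
t=open('h.py').read().replace("env.calibration(cam)","CAL[cam]").replace("from cell import env\n","from cell import env\nCAL={k:env.calibration(k) for k in('top','side')}\n");t+='''
a=np.linspace(0,2*np.pi,90)
def circ(x,y,z,r):return np.c_[x+r*np.cos(a),y+r*np.sin(a),0*a+z]
def smp(im,p):p=p.astype(np.float32);return cv2.remap(im,p[:,0].copy().reshape(-1,1),p[:,1].copy().reshape(-1,1),cv2.INTER_LINEAR)[:,0]
def grn(im):im=im.astype(np.float32);return cv2.GaussianBlur(im[...,1]-.5*(im[...,0]+im[...,2]),(0,0),.7)
def drum(c,im,x0,y0,z,w=16):
    g=grn(im);return max((smp(g,proj(c,circ(x,y,z,29.))).mean(),x,y) for x in np.arange(x0-w,x0+w+1,1.) for y in np.arange(y0-w,y0+w+1,1.))
def fit(c,im,z,r,x0,y0,sg,d=3,w=12):
    gr=cv2.GaussianBlur(im.astype(np.float32).mean(2),(0,0),.7)
    return max((sg*(smp(gr,proj(c,circ(x,y,z,r-d)))-smp(gr,proj(c,circ(x,y,z,r+d)))).mean(),x,y) for x in np.arange(x0-w,x0+w+1,1.) for y in np.arange(y0-w,y0+w+1,1.))
'''
open('h.py','w').write(t)
from h import *
for c in("top","side"):
    im=np.load(c+".npy");print(c,drum(c,im,411,-348,56),fit(c,im,86,36,606,20,-1),fit(c,im,143,12,608,18,1))
print("fader", back("side",[(299.5,305.1)],94))
E
```

```text
top (np.float32(19.103512), np.float64(411.0), np.float64(-348.0)) (np.float32(27.057423), np.float64(606.0), np.float64(20.0)) (np.float32(32.46433), np.float64(607.0), np.float64(20.0))
side (np.float32(21.122524), np.float64(412.0), np.float64(-346.0)) (np.float32(27.99048), np.float64(606.0), np.float64(24.0)) (np.float32(15.540997), np.float64(606.0), np.float64(22.0))
fader [[497.20121694 228.80861472  94.        ]]
```

>>> {"method": "carry_out", "body": {
  "series": [
    [-0.1,-0.45,0,-0.8],
    [-0.1,-0.45,0,-0.8],
    [-0.1,-0.45,-0.2,-0.8],
    [-0.11,-0.46,-0.4,-0.77],
    [0,0,-0.6,0]
  ]
}}

```text
t: 7.0
eef_pos: [387.4, -343.5, 134.8]
tcp_rot: [3.139, 0.002, 1.366]
ft_force: [0.2, -0.4, 0.1]
opening: 0.315
grip_force: 0.0
```

>>> {"method": "carry_out", "body": {
  "series": [
    [0,0,-0.6,0],
    [0,0,-0.4,0],
    [0,0,0,0],
    [0,0,0,0],
    [0,0,0,0]
  ]
}}

```text
t: 7.5
eef_pos: [388.0, -341.0, 85.8]
tcp_rot: [3.14, 0.001, 1.371]
ft_force: [-0.1, -0.0, 0.2]
opening: 0.314
grip_force: 0.0
```

```bash
python3 - <<'E'
from h import *
s=snap("side","pics/r1.png",(310,130,410,205),6)
s=env.state();print(s["t"],s["eef_pos"],s["tcp_rot"],s["opening"],s["ft_force"])
E
```

```text
7.55 [ 388.02497465 -340.95232448   85.8572193 ] [3.13994339e+00 1.21537744e-03 1.37063208e+00] 0.3127469301956224 [-0.41709079 -0.7436994  -0.02817297]
```

View pics/r1.png

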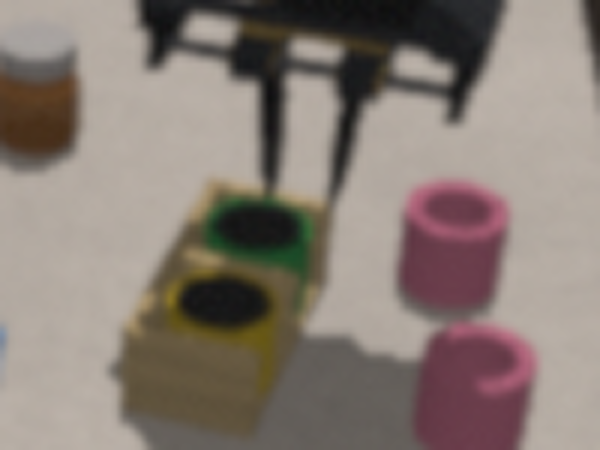

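The side crop shows the open fingers above the green drum. One is over the bore at (270,190), the other in front of the rim at (335,190).

>>> {"method": "carry_out", "body": {
  "series": [
    [-0.02,-0.02,-0.4,0],
    [0,0,-0.3,0],
    [0,0,-0.2,0],
    [0,0,-0.18,0],
    [0,0,0,0]
  ]
}}

```text
t: 8.05
eef_pos: [386.6, -341.4, 30.2]
tcp_rot: [-3.141, -0.0, 1.371]
ft_force: [-0.1, -0.3, 0.1]
opening: 0.312
grip_force: 0.0
```

>>> {"method": "carry_out", "body": {
  "series": [
    [0,0,0,0],
    [0,0,0,0],
    [0,0,0,0],
    [0,0,0,0],
    [0,0,0,0]
  ],
  "fingers": 1
}}

```text
t: 8.55
eef_pos: [386.8, -341.8, 31.2]
tcp_rot: [3.141, 0.001, 1.37]
ft_force: [-0.9, -0.1, 5.9]
opening: 0.123
grip_force: 28.1
```

>>> {"method": "carry_out", "body": {
  "series": [
    [0,0,0.2,0],
    [0,0,0.4,0],
    [0,0,0.5,0],
    [0,0,0.5,0],
    [0,0,0.2,0]
  ]
}}

```text
t: 9.05
eef_pos: [387.0, -341.9, 123.0]
tcp_rot: [3.139, 0.002, 1.371]
ft_force: [0.6, -0.3, -1.7]
opening: 0.123
grip_force: 28.3
```

>>> {"method": "carry_out", "body": {
  "series": [
    [0.3,0.17,0,0],
    [0.5,0.28,0,0],
    [0.6,0.335,0,0],
    [0.6,0.335,0,0],
    [0.6,0.335,0,0]
  ]
}}

```text
t: 9.55
eef_pos: [517.5, -267.8, 120.3]
tcp_rot: [-3.141, -0.0, 1.37]
ft_force: [-0.1, -0.3, -0.4]
opening: 0.125
grip_force: 28.3
```

>>> {"method": "carry_out", "body": {
  "series": [
    [0.6,0.335,0,0],
    [0.4,0.22,0,0],
    [0.2,0.11,0,0],
    [0,0,0,0],
    [0,0,0,0]
  ]
}}

```text
t: 10.05
eef_pos: [575.8, -235.8, 120.3]
tcp_rot: [-3.141, -0.0, 1.37]
ft_force: [-0.4, 0.5, -0.8]
opening: 0.12
grip_force: 28.3
```

```bash
python3 - <<'E'
from h import *
s=snap("side","pics/m1.png",(240,110,380,215),5)
s=env.state();print(s["t"],s["eef_pos"],s["tcp_rot"],s["opening"],s["ft_force"],s["grip_force"])
E
```

```text
10.1 [ 575.66251401 -236.04753691  120.49384497] [-3.14085354e+00 -1.06424695e-04  1.36983391e+00] 0.1231896671882519 [ 0.33492685 -0.57729656 -1.00367469] 28.28809504833771
```

View pics/m1.png

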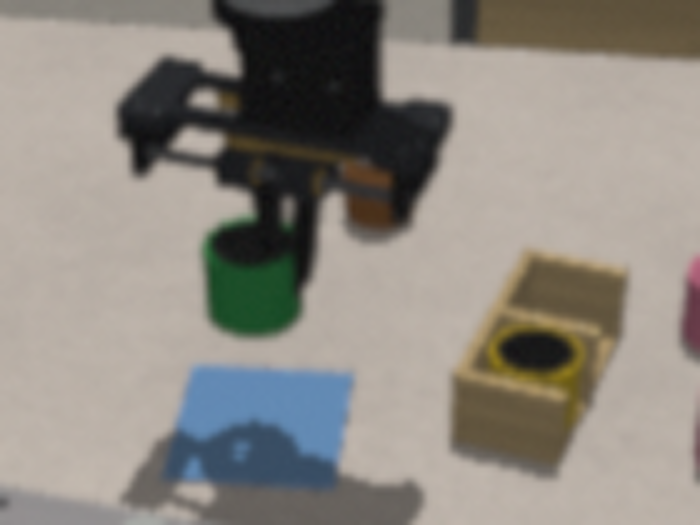

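The side crop shows the green drum held upright over the mat by its front rim, with the yellow drum undisturbed at (535,370).

>>> {"method": "carry_out", "body": {
  "series": [
    [0,0,-0.4,0],
    [0,0,-0.5,0],
    [0,0,-0.5,0],
    [0,0,-0.25,0],
    [0,0,-0.1,0]
  ]
}}

```text
t: 10.6
eef_pos: [575.8, -235.9, 32.2]
tcp_rot: [-3.14, -0.0, 1.37]
ft_force: [0.6, 0.6, -0.9]
opening: 0.122
grip_force: 28.3
```

>>> {"method": "carry_out", "body": {
  "series": [
    [0,0,-0.03,0],
    [0,0,-0.02,0],
    [0,0,-0.02,0],
    [0,0,-0.02,0],
    [0,0,0,0]
  ]
}}

```text
t: 11.1
eef_pos: [576.8, -235.6, 29.0]
tcp_rot: [3.141, 0.0, 1.371]
ft_force: [1.2, 0.4, -1.4]
opening: 0.119
grip_force: 28.3
```

>>> {"method": "carry_out", "body": {
  "series": [
    [0,0,-0.02,0],
    [0,0,0,0],
    [0,0,-0.02,0],
    [0,0,0,0],
    [0,0,0,0]
  ]
}}

```text
t: 11.6
eef_pos: [576.8, -235.6, 28.1]
tcp_rot: [3.141, 0.0, 1.371]
ft_force: [-3.4, 2.7, 15.0]
opening: 0.122
grip_force: 29.0
```

Contact. Open to 30 mm, rise clear, then measure the drum.

>>> {"method": "carry_out", "body": {
  "series": [
    [0,0,0.01,0],
    [0,0,0,0],
    [0,0,0,0],
    [0,0,0,0],
    [0,0,0.3,0]
  ],
  "fingers": 0.37
}}

```text
t: 12.1
eef_pos: [575.8, -235.1, 40.9]
tcp_rot: [-3.138, -0.001, 1.371]
ft_force: [-0.9, -0.3, 0.3]
opening: 0.313
grip_force: 0.0
```

>>> {"method": "carry_out", "body": {
  "series": [
    [0,0,0.7,0],
    [0,0,0.9,0],
    [-0.9,0,0.2,0],
    [-0.9,0,0,0],
    [-0.6,0,0,0]
  ]
}}

```text
t: 12.6
eef_pos: [454.5, -235.1, 133.6]
tcp_rot: [3.141, 0.0, 1.371]
ft_force: [0.6, 0.1, 0.4]
opening: 0.315
grip_force: 0.0
```

```bash
python3 - <<'E'
from h import *
for c in("side","top"):
    im=snap(c,f"pics/m2{c}.png",(240,110,380,215) if c=="side" else (330,130,450,220),5);print(c,drum(c,im,600,-241,53))
s=env.state();print(s["t"],s["eef_pos"],s["tcp_rot"],s["opening"],s["ft_force"],s["grip_force"])
E
```

```text
side (np.float32(28.101677), np.float64(600.0), np.float64(-235.0))
top (np.float32(12.889847), np.float64(600.0), np.float64(-240.0))
12.7 [ 453.81245599 -235.16146729  133.48177917] [-3.14110424e+00 -8.67058283e-05  1.36915379e+00] 0.31444935569970883 [ 0.73702651  0.51109885 -0.41410922] 0.0
```

View pics/m2side.png

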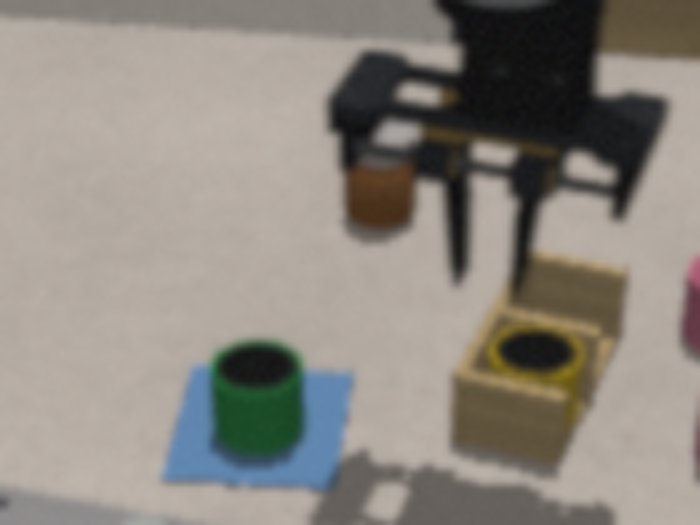

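The drum stands upright on the mat at (257,400) in the crop.

>>> {"method": "carry_out", "body": {
  "series": [
    [0.225,-0.005,0,-1],
    [0.225,-0.005,0,-1],
    [0.225,-0.005,0,-1],
    [0.225,-0.005,0,-1],
    [0.225,-0.005,0,-1]
  ],
  "fingers": -1
}}

```text
t: 13.2
eef_pos: [514.2, -236.9, 132.9]
tcp_rot: [3.14, -0.0, 0.843]
ft_force: [0.2, 0.9, -0.1]
opening: 0.676
grip_force: 0.0
```

>>> {"method": "carry_out", "body": {
  "series": [
    [0.225,-0.005,0,-1],
    [0.225,-0.005,0,-1],
    [0.225,-0.005,0,-1],
    [0.225,-0.005,0,-1],
    [0.225,-0.005,0,-1]
  ]
}}

```text
t: 13.7
eef_pos: [570.4, -238.0, 132.9]
tcp_rot: [3.141, -0.001, 0.319]
ft_force: [0.2, -0.0, -0.5]
opening: 0.995
grip_force: 0.0
```

>>> {"method": "carry_out", "body": {
  "series": [
    [0.225,-0.005,0,-1],
    [0.225,-0.005,0,-1],
    [0.22,-0.005,0,-1],
    [0,0,0,0],
    [0,0,0,0]
  ]
}}

```text
t: 14.2
eef_pos: [602.8, -238.6, 132.4]
tcp_rot: [3.141, -0.0, 0.013]
ft_force: [-1.0, -0.2, -0.6]
opening: 0.998
grip_force: 0.0
```

>>> {"method": "carry_out", "body": {
  "series": [
    [-0.05,0,-0.5,-0.12],
    [0,0,-0.6,0],
    [0,0,-0.6,0],
    [0,0,-0.45,0],
    [0,0,-0.18,0]
  ]
}}

```text
t: 14.7
eef_pos: [599.0, -238.4, 13.9]
tcp_rot: [-3.14, 0.003, -0.001]
ft_force: [-0.2, -0.0, 0.7]
opening: 1.002
grip_force: 0.0
```

>>> {"method": "carry_out", "body": {
  "series": [
    [0,0,0,0],
    [0,0,0,0],
    [0,0,0,0],
    [0,0,0,0],
    [0,0,0,0]
  ],
  "fingers": 1
}}

```text
t: 15.2
eef_pos: [600.4, -238.9, 16.4]
tcp_rot: [3.141, -0.001, -0.003]
ft_force: [-0.7, -0.8, 1.2]
opening: 0.637
grip_force: 0.6
```

>>> {"method": "carry_out", "body": {
  "series": [
    [0,0,0,0],
    [0,0,0,0],
    [0,0,0,0],
    [0,0,0,0],
    [0,0,0,0]
  ]
}}

```text
t: 15.7
eef_pos: [600.4, -239.0, 16.3]
tcp_rot: [3.141, -0.001, -0.003]
ft_force: [-0.9, -0.9, 5.6]
opening: 0.615
grip_force: 30.0
```

>>> {"method": "carry_out", "body": {
  "series": [
    [0,0,0.3,0],
    [0,0,0.7,0],
    [0,0,0.8,0],
    [0,0,0.8,0],
    [0,0,0.7,0]
  ]
}}

```text
t: 16.2
eef_pos: [600.1, -238.7, 183.7]
tcp_rot: [3.141, -0.001, -0.003]
ft_force: [0.3, 0.0, -1.1]
opening: 0.613
grip_force: 30.0
```

>>> {"method": "carry_out", "body": {
  "series": [
    [0.02,0.4,0,0],
    [0.02,0.8,0,0],
    [0.02,0.8,0,0],
    [0.02,0.8,0,0],
    [0.02,0.8,0,0]
  ]
}}

```text
t: 16.7
eef_pos: [604.4, -56.6, 180.4]
tcp_rot: [-3.141, 0.001, -0.003]
ft_force: [0.8, -0.0, -0.8]
opening: 0.613
grip_force: 30.0
```

>>> {"method": "carry_out", "body": {
  "series": [
    [0,0.8,0,0],
    [0,0.5,0,0],
    [0,0.28,0,0],
    [0,0,0,0],
    [0,0,0,0]
  ]
}}

```text
t: 17.2
eef_pos: [605.1, 19.7, 180.5]
tcp_rot: [3.141, 0.0, -0.003]
ft_force: [0.6, 0.3, -1.3]
opening: 0.612
grip_force: 30.0
```

```bash
python3 - <<'E'
from h import *
im=snap("side","pics/t1.png",(190,140,340,250),5)
s=env.state();x,y,z=s["eef_pos"];print(s["t"],s["eef_pos"],s["tcp_rot"],s["opening"],s["ft_force"],s["grip_force"])
print(drum("side",im,x,y,z+36.7),fit("side",im,143,12,606,22,1))
E
```

```text
17.25 [605.12598786  19.20434895 180.52299473] [ 3.14130424e+00  2.89132978e-04 -4.14176153e-03] 0.60922421549293 [-0.75689933 -0.0241792  -0.45521821] 29.999255177917803
(np.float32(10.985365), np.float64(603.1259878623478), np.float64(35.20434895282319)) (np.float32(10.852903), np.float64(603.0), np.float64(31.0))
```

View pics/t1.png

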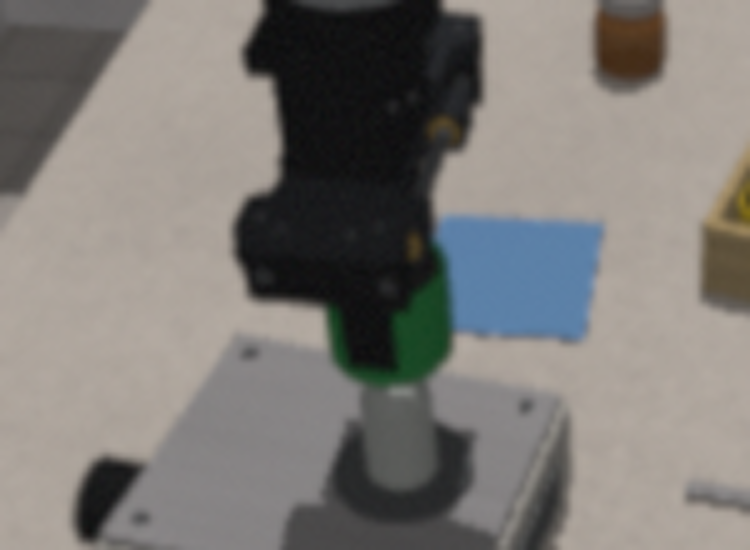

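```bash
python3 - <<'E'
from h import *
im=np.mean([snap("side").astype(float) for _ in range(3)],0).astype(np.float32)
g=grn(im);gr=cv2.GaussianBlur(im.mean(2),(0,0),.6)
for r in range(196,216,3):
    u=np.nonzero(g[r,240:300]>12)[0]+240; print(r,"green",u.min() if len(u) else 0,u.max() if len(u) else 0)
for r in range(219,236,3):
    d=np.diff(gr[r,255:285]);print(r,"spin",np.round(gr[r,256:285]).astype(int))
for z in(170,190): 
    p=proj("side",circ(605.1,19.5,z,30));print("drum",z,p[:,0].min(),p[:,0].max(),p[:,1].mean(),p[:,1].max())
for z in(90,115,130):
    p=proj("side",circ(606,21,z,18));print("spin",z,p[:,0].min(),p[:,0].max(),p[:,1].mean())
E
```

```text
196 green 275 279
199 green 272 279
202 green 255 279
205 green 255 280
208 green 256 279
211 green 256 279
214 green 259 276
219 spin [133 133 134 134 131 120  99  88  87  88  89  90  91  93  97 103 102  94
  89  95 113 128 134 135 135 135 135 136 136]
222 spin [133 133 132 130 127 118 101  89  88  89  91  92  93  93  92  90  89  88
  87  91 105 122 130 133 134 134 134 135 134]
225 spin [134 130 117  93  78  74  76  83  86  88  89  90  90  90  90  90  89  87
  85  82  74  66  70  83  97 107 113 116 120]
228 spin [129 114  84  59  48  48  60  76  85  87  89  89  90  90  91  90  89  87
  85  82  72  57  45  42  42  45  51  67  92]
231 spin [108  76  51  42  41  43  53  69  82  87  89  89  90  90  90  90  88  87
  86  82  74  60  47  42  42  43  52  72  99]
234 spin [75 51 42 41 41 42 47 59 75 84 87 89 90 90 90 90 89 87 84 79 68 55 45 41
 41 44 54 69 92]
drum 170 255.45492610874408 280.59538601619965 207.7937197730735 216.0782872709156
drum 190 254.56741805111957 280.0900890279981 201.388130661121 209.62470073864435
spin 90 263.03795966024785 277.2839642188901 231.94132809925117
spin 115 262.12054659985733 276.62290778823467 224.78520220582598
spin 130 261.55480719190956 276.2152953891792 220.36724008621766
```

The crop shows the drum held upright directly over the spindle. The pixel fit gives an offset within about 1 mm in x, so I shift about 1.5 mm in y and lower.

>>> {"method": "carry_out", "body": {
  "series": [
    [0,0.03,-0.2,0],
    [0,0,-0.2,0],
    [0,0,-0.2,0],
    [0,0,0,0],
    [0,0,0,0]
  ]
}}

```text
t: 17.9
eef_pos: [605.0, 21.7, 150.2]
tcp_rot: [-3.142, 0.001, -0.003]
ft_force: [0.4, 0.6, -1.3]
opening: 0.613
grip_force: 30.0
```

>>> {"method": "carry_out", "body": {
  "series": [
    [0,0,-0.08,0],
    [0,0,-0.08,0],
    [0,0,-0.08,0],
    [0,0,0,0],
    [0,0,0,0]
  ]
}}

```text
t: 18.4
eef_pos: [606.0, 20.8, 138.8]
tcp_rot: [3.14, -0.002, -0.003]
ft_force: [3.6, -6.0, -2.9]
opening: 0.615
grip_force: 30.0
```

>>> {"method": "carry_out", "body": {
  "series": [
    [0.014,-0.014,0,0],
    [0,0,-0.08,0],
    [0,0,-0.08,0],
    [0,0,-0.08,0],
    [0,0,0,0]
  ]
}}

```text
t: 18.9
eef_pos: [606.1, 20.7, 126.0]
tcp_rot: [3.141, -0.0, -0.003]
ft_force: [3.9, -5.4, -2.8]
opening: 0.616
grip_force: 30.0
```

>>> {"method": "carry_out", "body": {
  "series": [
    [0.01,-0.014,-0.1,0],
    [0,0,-0.1,0],
    [0,0,-0.1,0],
    [0,0,-0.08,0],
    [0,0,0,0]
  ]
}}

```text
t: 19.4
eef_pos: [606.0, 20.5, 106.8]
tcp_rot: [-3.141, 0.001, -0.003]
ft_force: [-0.6, -0.0, -0.5]
opening: 0.613
grip_force: 30.0
```

>>> {"method": "carry_out", "body": {
  "series": [
    [0,0,-0.08,0],
    [0,0,-0.02,0],
    [0,0,-0.02,0],
    [0,0,0,0],
    [0,0,0,0]
  ]
}}

```text
t: 19.9
eef_pos: [606.4, 20.3, 101.7]
tcp_rot: [3.141, -0.0, -0.003]
ft_force: [0.3, -0.9, 0.0]
opening: 0.615
grip_force: 30.0
```

>>> {"method": "carry_out", "body": {
  "series": [
    [0,0,-0.03,0],
    [0,0,0,0],
    [0,0,-0.02,0],
    [0,0,0,0],
    [0,0,0,0]
  ]
}}

```text
t: 20.4
eef_pos: [606.4, 20.3, 99.4]
tcp_rot: [3.141, -0.0, -0.003]
ft_force: [-0.5, 1.0, 2.5]
opening: 0.612
grip_force: 30.0
```

>>> {"method": "carry_out", "body": {
  "series": [
    [0,0,-0.02,0],
    [0,0,0,0],
    [0,0,-0.02,0],
    [0,0,0,0],
    [0,0,0,0]
  ]
}}

```text
t: 20.9
eef_pos: [606.5, 20.3, 99.3]
tcp_rot: [3.141, -0.001, -0.003]
ft_force: [-8.4, 0.7, 22.5]
opening: 0.61
grip_force: 30.0
```

>>> {"method": "carry_out", "body": {
  "series": [
    [0,0,0.02,0],
    [0,0,0,0],
    [0,0,0,0],
    [0,0,0,0],
    [0,0,0,0]
  ],
  "fingers": -1
}}

```text
t: 21.4
eef_pos: [606.3, 20.3, 97.9]
tcp_rot: [3.142, 0.0, -0.003]
ft_force: [-0.1, 0.1, 0.3]
opening: 0.968
grip_force: 0.0
```

>>> {"method": "carry_out", "body": {
  "series": [
    [0,0,0.2,0],
    [0,0,0.6,0],
    [0,0,0.9,0],
    [0,0,0.6,0],
    [-0.5,0.6,0,-0.36]
  ]
}}

```text
t: 21.9
eef_pos: [584.5, 48.6, 217.8]
tcp_rot: [3.141, -0.009, -0.044]
ft_force: [-0.3, -0.0, -0.2]
opening: 0.999
grip_force: 0.0
```

>>> {"method": "carry_out", "body": {
  "series": [
    [-0.4,0.85,0,0],
    [-0.4,0.85,0,0],
    [-0.4,0.85,0,0],
    [-0.4,0.85,0,0],
    [0,0,0,0]
  ],
  "fingers": -0.2
}}

```text
t: 22.4
eef_pos: [499.1, 224.2, 214.1]
tcp_rot: [-3.141, -0.0, -0.037]
ft_force: [0.9, -0.5, 0.9]
opening: 0.636
grip_force: 0.0
```

```bash
python3 - <<'E'
from h import *
im=snap("side");o=[im[170:270,190:330],im[280:380,220:360]]
t=snap("top");o2=[t[120:220,230:370],t[180:280,140:280]]
o=np.vstack([np.hstack(o),np.hstack(o2)]);o=cv2.resize(np.clip(o*1.4,0,255).astype(np.uint8),None,fx=2.8,fy=2.8,interpolation=cv2.INTER_CUBIC)
cv2.imwrite("pics/t2.png",o[:,:,::-1])
for c,i in(("side",im),("top",t)):
  print(c,[drum(c,i,606,21,z,8) for z in(128,136,142)])
s=env.state();print(s["t"],s["eef_pos"],s["tcp_rot"],s["opening"],s["ft_force"])
E
```

```text
side [(np.float32(18.131557), np.float64(608.0), np.float64(15.0)), (np.float32(17.984896), np.float64(605.0), np.float64(23.0)), (np.float32(17.772335), np.float64(603.0), np.float64(29.0))]
top [(np.float32(21.879229), np.float64(608.0), np.float64(22.0)), (np.float32(21.33797), np.float64(606.0), np.float64(21.0)), (np.float32(21.17817), np.float64(604.0), np.float64(21.0))]
22.5 [501.05392857 221.11542877 213.84461101] [-3.14158102e+00 -7.89210412e-04 -3.87258847e-02] 0.613623095363389 [ 0.37573251 -0.29556582 -0.98548371]
```

View pics/t2.png

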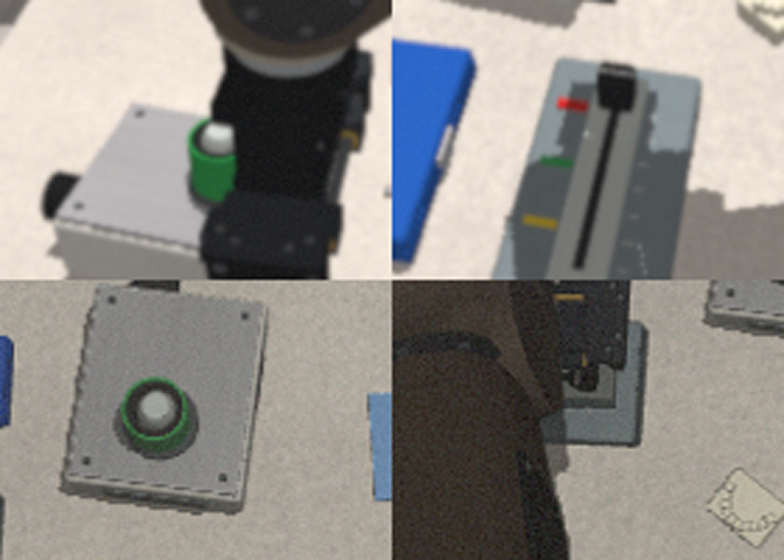

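The drum is seated on the flange with the spindle showing through its bore, and the fader is still at the red stop. Next I set the fader.

>>> {"method": "carry_out", "body": {
  "series": [
    [-0.06,0.08,-0.5,0],
    [-0.06,0.08,-0.7,0],
    [0,0,-0.8,0],
    [0,0,-0.6,0],
    [0,0,-0.28,0]
  ]
}}

```text
t: 23.0
eef_pos: [495.3, 226.7, 66.8]
tcp_rot: [3.14, 0.003, -0.043]
ft_force: [0.0, 0.7, 0.2]
opening: 0.595
grip_force: 0.0
```

>>> {"method": "carry_out", "body": {
  "series": [
    [0,0,0,0],
    [0,0,0,0],
    [0,0,0,0],
    [0,0,0,0],
    [0,0,0,0]
  ],
  "fingers": 1
}}

```text
t: 23.5
eef_pos: [495.7, 228.3, 70.0]
tcp_rot: [-3.141, -0.001, -0.041]
ft_force: [0.8, -0.8, -0.3]
opening: 0.236
grip_force: 0.0
```

>>> {"method": "carry_out", "body": {
  "series": [
    [0,0,0,0],
    [0,0,0,0],
    [0,0,0,0],
    [0,0,0,0],
    [0,0,0,0]
  ]
}}

```text
t: 24.0
eef_pos: [495.8, 229.1, 70.0]
tcp_rot: [-3.14, -0.002, -0.041]
ft_force: [-1.0, 6.1, 5.3]
opening: 0.21
grip_force: 30.0
```

>>> {"method": "carry_out", "body": {
  "series": [
    [0.01,0.2,0,0],
    [0.01,0.3,0,0],
    [0.01,0.3,0,0],
    [0.01,0.18,0,0],
    [0,0,0,0]
  ]
}}

```text
t: 24.5
eef_pos: [498.3, 279.2, 70.0]
tcp_rot: [-3.14, -0.003, -0.04]
ft_force: [1.9, 1.8, 7.2]
opening: 0.212
grip_force: 30.0
```

>>> {"method": "carry_out", "body": {
  "series": [
    [0,0,0,0],
    [0,0,0,0],
    [0,0,0,0],
    [0,0,0,0],
    [0,0,0,0]
  ]
}}

```text
t: 25.0
eef_pos: [498.2, 278.3, 70.0]
tcp_rot: [-3.14, -0.002, -0.041]
ft_force: [2.5, 1.1, 6.3]
opening: 0.208
grip_force: 30.0
```

>>> {"method": "carry_out", "body": {
  "series": [
    [0,-0.01,0,0],
    [0,0,0,0],
    [0,0,0,0],
    [0,0,0,0],
    [0,0,0,0]
  ]
}}

```text
t: 25.5
eef_pos: [498.1, 277.8, 70.0]
tcp_rot: [-3.14, -0.002, -0.041]
ft_force: [1.3, 1.4, 6.2]
opening: 0.208
grip_force: 30.0
```

>>> {"method": "carry_out", "body": {
  "series": [
    [0,0,0,0],
    [0,0,0,0],
    [0,0,0,0],
    [0,0,0,0],
    [0,0,0.4,0]
  ],
  "fingers": 0.2
}}

```text
t: 26.0
eef_pos: [496.2, 276.4, 87.4]
tcp_rot: [3.14, 0.004, -0.041]
ft_force: [1.7, 0.2, -0.7]
opening: 0.4
grip_force: 0.0
```

>>> {"method": "carry_out", "body": {
  "series": [
    [0,0,0.9,0],
    [0,0,0.9,0],
    [-0.8,0,0.4,0],
    [-0.6,-0.7,0,0],
    [-0.3,-0.9,0,0]
  ]
}}

```text
t: 26.5
eef_pos: [410.1, 196.9, 199.6]
tcp_rot: [-3.141, -0.001, -0.038]
ft_force: [0.4, -0.3, 0.0]
opening: 0.403
grip_force: 0.0
```

>>> {"method": "carry_out", "body": {
  "series": [
    [0,-0.9,0,0],
    [0,-0.9,0,0],
    [0,-0.9,0,0],
    [0,-0.9,0,0],
    [0,0,0,0]
  ]
}}

```text
t: 27.0
eef_pos: [412.4, 12.9, 199.2]
tcp_rot: [3.141, -0.0, -0.046]
ft_force: [0.8, 0.8, 0.3]
opening: 0.402
grip_force: 0.0
```

```bash
python3 - <<'E'
from h import *
I={c:np.mean([snap(c).astype(float) for _ in range(4)],0).astype(np.float32) for c in("top","side")}
np.savez("fin.npz",**I)
f=lambda im,x,y,w,h,k:cv2.resize(im[y:y+h,x:x+w],None,fx=k,fy=k,interpolation=cv2.INTER_CUBIC)
o=np.hstack([f(I["top"],170,190,50,50,8),f(I["side"],255,295,50,50,8)]);p=np.hstack([f(I["top"],240,120,160,80,2.5),f(I["side"],210,160,160,80,2.5)])
cv2.imwrite("pics/end.png",np.clip(np.vstack([o,p])*1.4,0,255).astype(np.uint8)[:,:,::-1])
s=env.state();print(s["t"],s["eef_pos"],s["ft_force"])
E
```

```text
27.4 [412.30874351  17.84783146 199.13160874] [ 0.01048672  0.43063266 -0.19374632]
```

View pics/end.png

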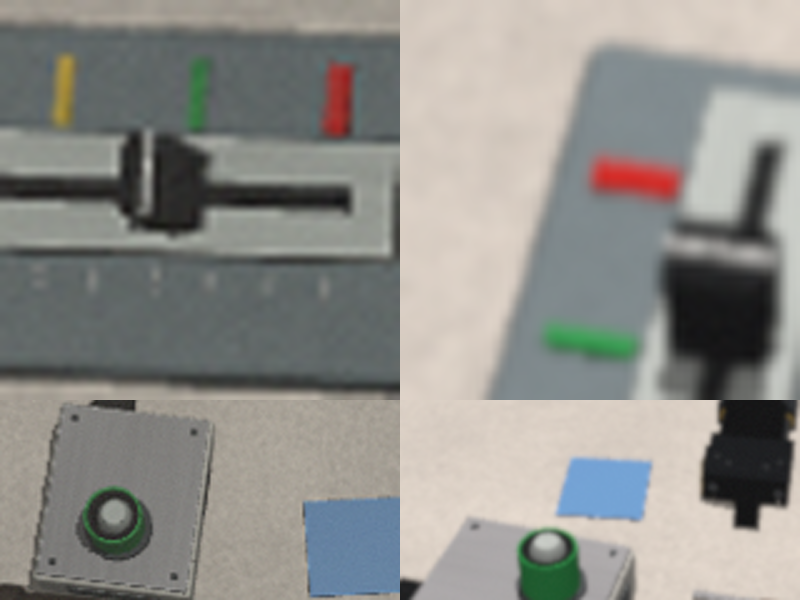

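```bash
python3 - <<'E'
from h import *
I=np.load("fin.npz")
L=np.r_[back("top",[(188.06,212)],94),back("side",[(295.2,325.8)],94)]
cr=lambda c,x,y:(c[0]+(x+.5)/8-.5,c[1]+(y+.5)/8-.5)
T=(170,190);S=(255,295)
G=np.r_[back("top",[cr(T,199,95)],43),back("side",[cr(S,190,341)],43)]
R=np.r_[back("top",[cr(T,339,99)],43),back("side",[cr(S,235,178)],43)]
Y=back("top",[cr(T,64,90)],43)
d=Y[0]-R[0];d/=np.linalg.norm(d);print(d,L,G,R,sep="\n");u=np.array([.044,.999,0])
print("line-green",(L-G)@u,"green-red",(G-R)@u)
for th in(.036,.044,.052):print(th,(L-G)@[th,1,0])
E
```

```text
[0.04716435 0.99888714 0.        ]
[[497.0103538  278.80554136  94.        ]
 [498.06747564 277.10102486  94.        ]]
[[534.45717811 277.1713679   43.        ]
 [535.35924222 277.16169748  43.        ]]
[[532.35543417 228.37448171  43.        ]
 [532.92154129 228.35092443  43.        ]]
line-green [-0.01512098 -1.70144967] green-red [48.84056604 48.86922111]
0.036 [ 0.28608779 -1.40317621]
0.044 [-0.01348681 -1.70151035]
0.052 [-0.3130614  -1.99984448]
```

```bash
python3 -c "
from cell import env
print(env.job_done())"
```

```text
the job is handed in; nothing more can be done
None
```

I handed the job in at about 27 s: the green drum is seated on the spindle flange, and the fader, kept at its red stop until then, is lined up with the green mark. The top camera and the distance moved put it within 0.5 mm; the side camera reads about 1.5 mm short.

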